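# Hold in the reset button of the vanity's power box

### The arm

A 7-joint arm with a two-finger parallel gripper is mounted at the origin on the work surface. World frame = base frame: x ahead of the robot, y to its left, z up, the work surface at z = 0. Lengths are in m, angles in rad, forces in N, time in s.
With the tool pointing down it reaches from about 0.425 to 0.875 m from the base axis. Payload 4.7 kg.
Tool frame: the origin (TCP) lies on the mounting face of the last link; the fingertips stand 182 mm ahead of it and the grasp point (between the pads) lies 164 mm ahead of it; z points along the fingers, y is the line along which they close (so a half turn about z gives the same grasp; the last joint's range is limited). The gripper opens to 87 mm and grips with 3 to 60 N. Pads are 19 mm wide; open, the fingers measure 117 mm over their backs; the gripper's body (75 mm by 190 mm) begins 51 mm behind the grasp point.
Start: joints at [1.259, 0.321, -0.07, 1.45, 0.023, 1.371, -0.057], TCP at [0.208, -0.616, 0.405] pointing down, gripper open.
Joint ranges: [-2.86, 2.86], [-0.3, 2.09], [-1.38, 1.24], [0.06, 2.45], [-1.56, 4.7], [0.09, 2.05], [-2.69, 2.69]. Speed limits (rad/s): [2.57, 2.57, 3.14, 3.14, 3.14, 3.14, 3.14].

### API

Orientations are given as [roll, pitch, yaw] about the fixed x, y, z axes, in that order (R = Rz(yaw) Ry(pitch) Rx(roll)).
In Python, from station import state, grab_frame, camera_params, bot gives the robot as it stands.
- The arm moves only by the tool move_arm, never from a script. Its argument "moves" is text: rows parted by semicolons, each of 4 numbers parted by spaces: the shift along the tool's x, y, z in cm, then the turn about the tool's z in degrees. A call has exactly 5 rows; each row shifts and turns the commanded pose from where the row before left it, along the tool's axes as they then stand; what a row does not reach is not made up. A row lasts 1/8 s, in which the tool goes at most 62.5 mm and 10.7 degrees, less where a joint would pass 70% of its speed; a pose out of reach is approached as far as the arm can. A call is refused whole if a number of a shift passes 6.25 or a number of a turn 10.7, either way. A call with a gripper value outside its range is refused whole. "claw" is the closure in counts, from 0 (fully open) to 255 (shut), set as the call begins (left out, the last holds). The fingers move at their own pace and stop on an object; the grip force is fixed at half the most. Time passes only in rows, so rows that do not move let the fingers close, or fill a call up. It gives the time, the measured TCP pose, the force, the opening and the grip force at its end, in the units of the state.
- state(): the state, without advancing time (a new reading comes with each control period).
- grab_frame(name): name is "scene" or "top"; returns (picture, depth): 480x640x3 uint8, red, green, blue; 480x640 float32, m along the optical axis (not along the pixel's ray), 0 where there is no reading.
- camera_params(name): a dict with "K" (3x3 intrinsics, pixels), "pose" (4x4, takes a point from camera to world coordinates). Camera axes: x right, y up, looking along -z (the intrinsics and any distortion apply to the point x, -y, -z); pixel columns grow to the right and rows downward; lengths in m; the calibration is good to about 2 mm. A picture is of the moment at which its call begins. camera_params takes no time and is no camera call.
- bot.finish_job(): hands the job in; it is judged then, once.
The state is a dict: "time_s": time; "joint_positions": joint angles; "qvel": joint speeds; "tau": joint torques, N m; "eef_pos": TCP position; "tool_rot": TCP orientation; "force": force on the tool from outside, world axes, zero at the start; "ft_torque": the same for the moment, N m; "width": opening from 0.0 (shut) to 1.0 (fully open); "grip_force": force on a finger pad.
Only numpy, scipy, OpenCV 4.12 (cv2) and the standard library are available. Lean on these libraries where they do the work, as an engineer would, in place of code of your own. Each camera call takes 0.05 s, during which the arm holds its last target. There are 200 camera calls.

### The job

The power box on this motel vanity has tripped: lift its white cover plate off the two pins and set it down in the teal tray, flat and rib upward, without dropping it. Then press the red reset button in the box all the way down with the fingertips and keep it held down: finish while still holding it, do not let go. Do not press the blue test button, and leave the other things on the counter where they are.

Things in the scene. Friction and masses are not known exactly. Their poses are not given: they have to be found in the camera images.
- cover_grip (a point): Loose white cover plate (140 g) on the box: 146 mm along x, 96 along y, 5 thick; black rib upright on its middle, 44 mm along x, 10 thick along y, 26 high (pinch across y from above). Point: mid-rib, 18 mm above the plate's underside, 13 above its top face, 13 below the rib's top; z is the upward normal. 9 mm holes 56 mm either side along x, over the pins.
- box: Charcoal power box, fixed: 150 mm along x, 100 along y, rim 40 high (the cover lies on it), walls 8, inner floor 10 high. Origin: centre of its underside. Two 6 mm steel pins 56 mm either side of the centre along x, tips 51 mm above the counter. A red and a blue button stand inside, 28 mm either side of the centre along x; which is at +x varies.
- reset_top (a point): Centre of the top face of the red (reset) button in the power box, 28 mm in diameter; 34 mm above the counter when released, so 6 mm below the rim. It moves straight down against a spring.
- reset (a joint): How far the red button is pressed, in m: 0 released, 0.008 fully down at its stop. Spring: starts to move at about 2.7 N, about 9 N at the stop; springs back when let go. Fully down its top is still 4 mm above its white collar (44 mm in diameter).
- test_top (a point): Centre of the top face of the blue (test) button, the same size and height as the red one, 56 mm from it.
- test (a joint): How far the blue button is pressed, in m: 0 released, 0.008 fully down.
- tray: Teal open parts tray, fixed to the counter: 210 mm along x, 160 mm along y, 30 mm high, walls and floor 5 mm thick. Origin at the centre of its underside.
- mug_dark: Bystander: charcoal mug, 82 mm wide, 95 mm high; origin at the centre of its underside.
- mug_blue: Bystander: pale blue mug, 80 mm wide, 95 mm high; origin at the centre of its underside.
- mug_grey: Bystander: grey mug, 84 mm wide, 98 mm high; origin at the centre of its underside.
- tumbler: Bystander: clear plastic tumbler, 72 mm wide, 100 mm high; origin at the centre of its underside.
- soap: Bystander: amber soap bottle with a white cap, 56 mm wide, 150 mm high; origin at the centre of its underside.
- coffee_jar: Bystander: amber coffee jar with a red lid, 70 mm wide, 110 mm high; origin at the centre of its underside.
- dryer: Bystander: ivory hair dryer lying on its side, barrel 70 mm thick and 170 mm long along x, handle 150 mm out to -y; origin at the counter under the middle of its barrel.
- screwdriver: Bystander: screwdriver with a red handle lying along its x, 200 mm long, 26 mm thick; origin at the counter under its middle.
Things that resemble listed ones, but are neither listed nor needed, are in the scene too. There is more than one size of the part that bears cover_grip; the job needs the largest.

How it is judged:
By the outcome, as a careful person would: the job done as asked, in the order asked, and still so for the second after the job is handed in, while the arm keeps its last pose, push and grip.
It also fails if it takes over 59 s, if anything falls off the work surface, if the arm or the gripper's body presses on something with over 40 N, if the wrist force passes 120 N, or if a joint passes its speed limit or range.

## Working session

There is one attempt and no reset: what is moved stays moved. The work goes in short steps, Python scripts to look and compute and a tool call to move; the robot and the scene stay as the last step left them, time stands still between calls to the robot, and variables do not carry over. Pictures are saved under pics/ and viewed, at most 10 in all, crops included, and the job is handed in when it is done.

Besides the shell and the picture viewer there is one more tool, called after "Call:" in YAML: its name, and indented under it one key for each argument. move_arm: Moves the arm, as the interface text tells. Its arguments: {"type":"object","properties":{"moves":{"type":"string"},"claw":{"type":"number"}},"required":["moves"]}

```bash
mkdir -p pics
python3 - <<'E'
from station import *
import cv2,numpy as np
for n in("top","scene"):
    p,d=grab_frame(n); np.savez(f"pics/{n}0.npz",p=p,d=d)
    cv2.imwrite(f"pics/{n}0.png",p[:,:,::-1]); c=camera_params(n); print(n,c)
s=state();print(s)
E
```

```text
top {'K': array([[484.49122977,   0.        , 324.98624634],
       [  0.        , 484.49122977, 233.22744654],
       [  0.        ,   0.        ,   1.        ]]), 'pose': array([[-0.03305034,  0.97769515, -0.2074123 ,  0.3028252 ],
       [-0.99945255, -0.03201752,  0.00833546,  0.01742764],
       [ 0.00150872,  0.20757424,  0.9782181 ,  1.40290157],
       [ 0.        ,  0.        ,  0.        ,  1.        ]])}
scene {'K': array([[612.63249083,   0.        , 316.91679113],
       [  0.        , 612.63249083, 244.41228235],
       [  0.        ,   0.        ,   1.        ]]), 'pose': array([[-0.37201504, -0.75156076,  0.54475795,  1.511491  ],
       [ 0.92813972, -0.30921679,  0.20722364,  0.3739027 ],
       [ 0.01270715,  0.5827018 ,  0.81258669,  1.46225646],
       [ 0.        ,  0.        ,  0.        ,  1.        ]])}
{'time_s': 0.1, 'joint_positions': array([ 1.25911539,  0.32174309, -0.070082  ,  1.45156954,  0.02257694,
        1.37077026, -0.05689469]), 'qvel': array([ 0.00040898, -0.00239398, -0.00075836, -0.00379316, -0.00103758,
       -0.00019046, -0.00046347]), 'tau': array([-5.20241538e-04, -4.92570090e+01, -4.06266460e-01, -3.13397741e+01,
       -6.42158766e-02,  3.94821726e-02,  7.79576271e-05]), 'eef_pos': array([ 0.20794586, -0.61564615,  0.40376603]), 'tool_rot': array([-3.13989044e+00,  7.08914379e-05,  3.25807349e-01]), 'force': array([0.31534286, 0.34364845, 0.36009354]), 'ft_torque': array([ 0.05249412,  0.05684056, -0.0494354 ]), 'grip_force': 0.0, 'width': 0.9990984430075036}
```

View pics/top0.png

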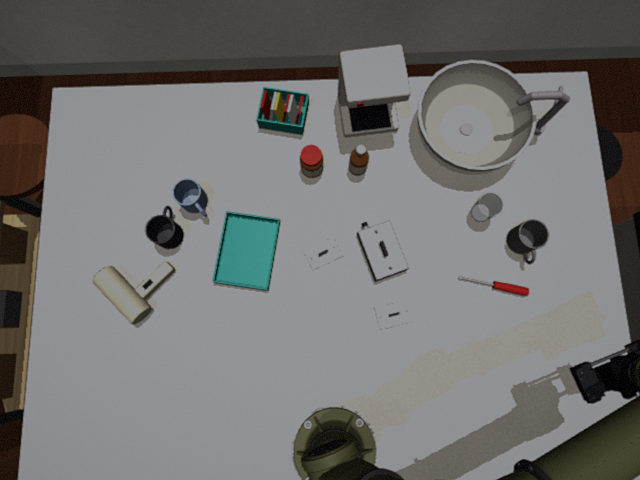

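View pics/scene0.png

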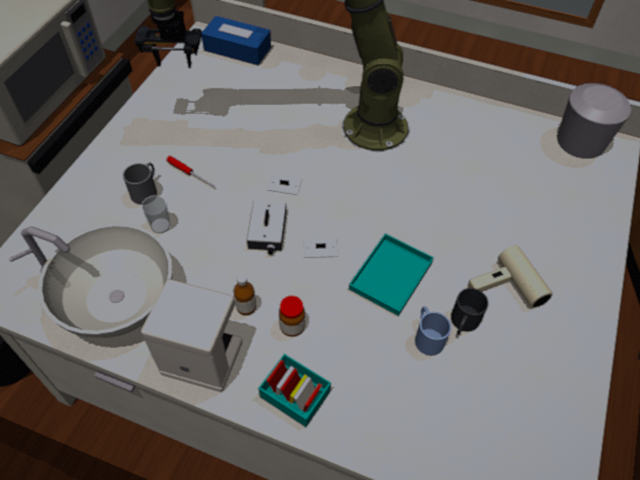

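The top view shows the box with its cover at about (383,250) and its black rib at (384,249). The teal tray is at (247,250). Small decoy plates lie at (324,252) and (392,315).

```bash
cat > h.py <<'E'
import numpy as np,cv2
from station import *
def pts(n,d):
    c=camera_params(n);K=c["K"];P=c["pose"]
    v,u=np.mgrid[:480,:640]
    q=np.stack([(u-K[0,2])/K[0,0]*d,-(v-K[1,2])/K[1,1]*d,-d],-1)
    return q@P[:3,:3].T+P[:3,3]
def ray(n,u,v,z):
    c=camera_params(n);K=c["K"];P=c["pose"]
    r=P[:3,:3]@np.array([(u-K[0,2])/K[0,0],-(v-K[1,2])/K[1,1],-1]);o=P[:3,3]
    return o+r*(z-o[2])/r[2]
def proj(n,X):
    c=camera_params(n);K=c["K"];P=c["pose"]
    q=P[:3,:3].T@(np.array(X)-P[:3,3]); return K[0,0]*q[0]/-q[2]+K[0,2],-K[1,1]*q[1]/-q[2]+K[1,2]
def rect(xy):
    (c,s,a)=cv2.minAreaRect((np.asarray(xy)*1000).astype(np.float32))
    if s[0]<s[1]: a+=90
    return np.round(c,1),np.round(sorted(s),1),round((a+90)%180-90,1)
def biggest(m):
    k,l,s,_=cv2.connectedComponentsWithStats(m.astype(np.uint8)); return l==1+np.argmax(s[1:,4])
E
python3 - <<'E'
from h import *
big=None
for n,box in(("top",(345,210,425,290)),("scene",(235,185,300,260))):
    f=np.load(f"pics/{n}0.npz");p,d=f["p"],f["d"];X=pts(n,d);h=X[...,2]
    x0,y0,x1,y1=box;R=np.zeros((480,640),bool);R[y0:y1,x0:x1]=1
    print(n,"counter z",np.median(h[R&(h<.02)]))
    g=p.max(2)
    m=biggest(R&(h>.036)&(h<.05)&(g>110)); print(" plate",m.sum(),np.median(h[m]))
    m2=cv2.morphologyEx(m.astype(np.uint8),cv2.MORPH_CLOSE,np.ones((9,9)))
    vu=np.argwhere(m2); print("  rect ray",rect([ray(n,u,v,.045)[:2] for v,u in vu]))
    r=biggest(R&(h>.06)&(g<90)); print(" rib",r.sum(),h[r].max(),rect([ray(n,u,v,.071)[:2] for v,u in np.argwhere(r)]))
    hs=cv2.cvtColor(p,cv2.COLOR_RGB2HSV)
    t=biggest((hs[...,0]>80)&(hs[...,0]<97)&(hs[...,1]>120)); print(" tray",t.sum(),rect(X[t][:,:2]),rect([ray(n,u,v,.03)[:2] for v,u in np.argwhere(t)]))
    cv2.imwrite(f"pics/c_{n}.png",cv2.resize(p[y0-10:y1+10,x0-10:x1+10,::-1],None,fx=6,fy=6,interpolation=cv2.INTER_CUBIC))
E
```

```text
top counter z -7.694811596903328e-06
 plate 1536 0.044677546700764625
  rect ray (array([ 538.4, -156.5]), array([ 96. , 148.2]), 18.0)
 rib 64 0.07619867867690955 (array([ 536.6, -154.9]), array([11.5, 43.4]), 18.3)Traceback (most recent call last):
  File "<stdin>", line 13, in <module>
  File "h.py", line 9, in ray
    c=camera_params(n);K=c["K"];P=c["pose"]
ValueError: time passes only in moves, steps and waits
```

```bash
sed -i 's/^from station import \*/from station import *\nimport functools\ncamera_params=functools.cache(camera_params)/' h.py
python3 - <<'E'
from h import *
for n,box in(("top",(345,210,425,290)),("scene",(235,185,300,260))):
    f=np.load(f"pics/{n}0.npz");p,d=f["p"],f["d"];X=pts(n,d);h=X[...,2]
    x0,y0,x1,y1=box;R=np.zeros((480,640),bool);R[y0:y1,x0:x1]=1
    g=p.max(2)
    m=biggest(R&(h>.036)&(h<.05)&(g>110)); print(n," plate",m.sum(),np.median(h[m]))
    m2=cv2.morphologyEx(m.astype(np.uint8),cv2.MORPH_CLOSE,np.ones((9,9)))
    print("  rect ray",rect([ray(n,u,v,.045)[:2] for v,u in np.argwhere(m2)]))
    r=biggest(R&(h>.06)&(g<90)); print(" rib",r.sum(),h[r].max(),rect([ray(n,u,v,.071)[:2] for v,u in np.argwhere(r)]))
    hs=cv2.cvtColor(p,cv2.COLOR_RGB2HSV)
    t=biggest((hs[...,0]>80)&(hs[...,0]<97)&(hs[...,1]>120)); print(" tray",t.sum(),rect(X[t][:,:2]),rect([ray(n,u,v,.03)[:2] for v,u in np.argwhere(t)]))
    cv2.imwrite(f"pics/c_{n}.png",cv2.resize(p[y0-10:y1+10,x0-10:x1+10,::-1],None,fx=6,fy=6,interpolation=cv2.INTER_CUBIC))
E
```

```text
top  plate 1536 0.044677546700764625
  rect ray (array([ 538.4, -156.5]), array([ 96. , 148.2]), 18.0)
 rib 64 0.07619867867690955 (array([ 536.6, -154.9]), array([11.5, 43.4]), 18.3)
 tray 3945 (array([505.8, 143.5]), array([242., 412.]), 62.3) (array([552.7, 233.2]), array([158.9, 208.5]), -10.2)
scene  plate 1118 0.0448171948196755
  rect ray (array([ 540. , -156.4]), array([ 99. , 151.9]), 18.0)
 rib 40 0.0791533702149092 (array([ 542.7, -153.9]), array([ 8.2, 48.1]), 18.1)
 tray 3770 (array([975.9, 253.4]), array([ 195. , 1080.5]), 2.4) (array([561.1, 235.5]), array([159.5, 220.5]), -10.3)
```

View pics/c_scene.png

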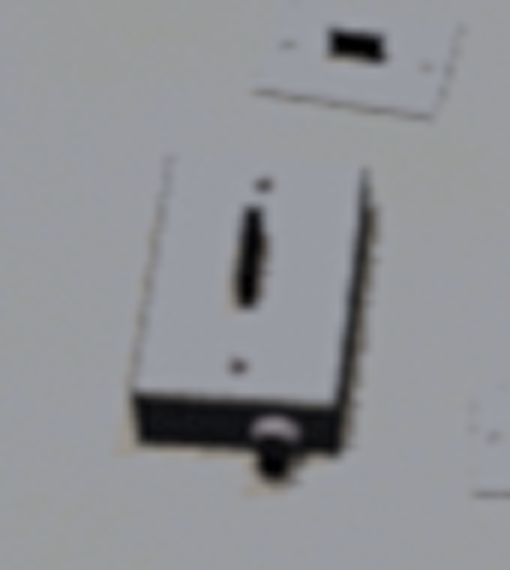

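The scene crop shows the box with its cover in place and the rib running along the box's long axis. A dark knob or cable stands at the box's far end. By measurement the cover is at (0.5385, -0.156) with yaw 18°, and the tray is at about (0.555, 0.234) with yaw -10°.

Call:
move_arm:
  moves: "4.6 -3.3 0 0.7; 4.6 -3.3 0 0; 4.6 -3.3 0 0; 4.6 -3.3 0 0; 4.6 -3.3 0 0"
  claw: 0

```text
time_s: 0.72
eef_pos: [0.3761, -0.3857, 0.4045]
tool_rot: [-3.141, 0.0, 0.314]
force: [0.3, 0.1, 0.1]
width: 1.001
grip_force: 0.0
```

Call:
move_arm:
  moves: "4.6 -3.3 0 0; 4.6 -3.3 0 0; 4.6 -3.3 1 0; 4.4 -3.1 2 0; 2 -1.5 2 0"

```text
time_s: 1.35
eef_pos: [0.5243, -0.1836, 0.3541]
tool_rot: [-3.141, -0.001, 0.318]
force: [0.1, -0.5, -0.1]
width: 1.003
grip_force: 0.0
```

Call:
move_arm:
  moves: "0 0 0 0; 0 0 0 0; 0 0 0 0; 0 0 0 0; 0 0 0 0"

```text
time_s: 1.98
eef_pos: [0.5226, -0.1878, 0.3551]
tool_rot: [3.141, -0.0, 0.313]
force: [1.1, -0.7, 0.3]
width: 0.999
grip_force: 0.0
```

```bash
cat > go.py <<'E'
import sys,numpy as np
from station import state
from scipy.spatial.transform import Rotation as R
s=state();x,y,z,w=map(float,sys.argv[1:])
r=R.from_euler('xyz',s['tool_rot']).as_matrix()
d=r.T@(np.array([x,y,z])-s['eef_pos'])*100
print(s['time_s'],np.round(s['eef_pos'],4),np.round(s['tool_rot'],4),'delta',np.round(d,2),'turn',round(np.degrees(s['tool_rot'][2])-w,2))
E
python3 go.py .5385 -.1562 .230 18.05
python3 - <<'E'
from h import *
p,d=grab_frame("top");np.savez("pics/t1.npz",p=p,d=d)
E
```

```text
1.975 [ 0.5226 -0.1878  0.3551] [ 3.1409e+00 -3.0000e-04  3.1260e-01] delta [ 2.48 -2.53 12.51] turn -0.14
```

Call:
move_arm:
  moves: "1.25 -1.25 3 0; 1.25 -1.3 3 0; 0 0 3 0; 0 0 2 0; 0 0 0 0"

```text
time_s: 2.65
eef_pos: [0.5379, -0.1552, 0.2432]
tool_rot: [-3.139, 0.003, 0.314]
force: [0.1, 0.2, 0.7]
width: 0.998
grip_force: 0.0
```

Call:
move_arm:
  moves: "0 0 0.8 0; 0 0 0.5 0; 0 0 0 0; 0 0 0 0; 0 0 0 0"

```text
time_s: 3.28
eef_pos: [0.5388, -0.1553, 0.2321]
tool_rot: [3.141, -0.0, 0.314]
force: [-0.2, -0.2, -0.6]
width: 1.0
grip_force: 0.0
```

```bash
python3 go.py .5385 -.1562 .230 18.05
python3 - <<'E'
from h import *
for n,(x0,y0,x1,y1) in (("top",(330,190,440,310)),("scene",(215,130,320,270))):
    p,d=grab_frame(n)
    c=cv2.resize(p[y0:y1,x0:x1,::-1],(375,500),interpolation=cv2.INTER_CUBIC)
    a=c if n=="top" else np.hstack([a,c])
cv2.imwrite("pics/g1.png",a)
E
```

```text
3.275 [ 0.5388 -0.1553  0.2321] [ 3.1411e+00 -5.0000e-04  3.1360e-01] delta [-0.06  0.07  0.21] turn -0.08
```

View pics/g1.png

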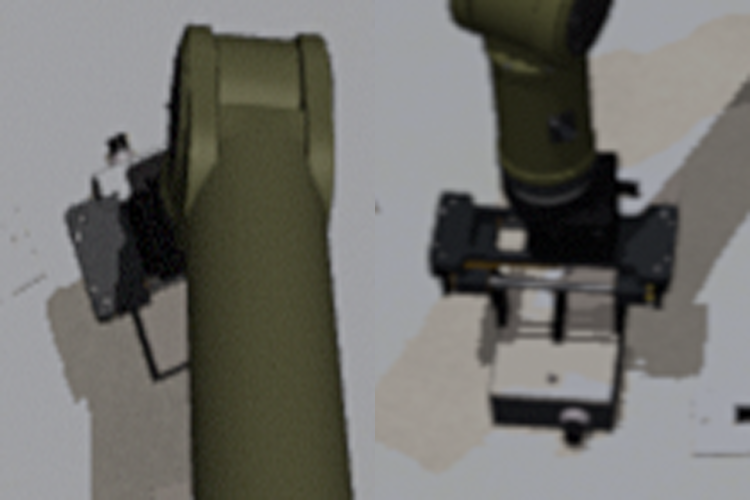

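The picture shows the fingers straddling the rib, which is centred between them over the box.

Call:
move_arm:
  moves: "0 0.05 0.1 0; 0 0 0 0; 0 0 0 0; 0 0 0 0; 0 0 0 0"
  claw: 255

```text
time_s: 4.0
eef_pos: [0.5389, -0.1558, 0.2308]
tool_rot: [3.142, 0.0, 0.314]
force: [-0.3, -0.1, 0.3]
width: 0.519
grip_force: 0.0
```

Call:
move_arm:
  moves: "0 0 0 0; 0 0 0 0; 0 0 0 0; 0 0 0 0; 0 0 0 0"

```text
time_s: 4.62
eef_pos: [0.5389, -0.1559, 0.2308]
tool_rot: [3.141, -0.0, 0.314]
force: [0.6, -0.8, 0.3]
width: 0.113
grip_force: 30.0
```

Call:
move_arm:
  moves: "0 0 -0.3 0; 0 0 -0.5 0; 0 0 -0.7 0; 0 0 -1 0; 0 0 -1.5 0"

```text
time_s: 5.25
eef_pos: [0.5387, -0.1556, 0.2715]
tool_rot: [-3.141, 0.0, 0.314]
force: [0.4, 0.2, -1.7]
width: 0.113
grip_force: 30.0
```

Call:
move_arm:
  moves: "0 0 -2 0; 0 0 -2 0; 0 0 -1 0; 0 0 0 0; 0 0 0 0"

```text
time_s: 5.88
eef_pos: [0.5385, -0.1558, 0.3201]
tool_rot: [-3.141, 0.001, 0.314]
force: [0.4, 0.7, -1.5]
width: 0.115
grip_force: 30.0
```

```bash
python3 go.py .555 .234 .32 -10.2
python3 - <<'E'
from h import *
p,d=grab_frame("scene");np.savez("pics/s2.npz",p=p,d=d)
a=cv2.resize(p[130:280,180:340,::-1],(640,600),interpolation=cv2.INTER_CUBIC)
cv2.imwrite("pics/g2.png",a)
E
```

```text
5.875 [ 0.5385 -0.1558  0.3201] [-3.141e+00  1.100e-03  3.135e-01] delta [ 1.359e+01 -3.657e+01  2.000e-02] turn 28.16
```

View pics/g2.png

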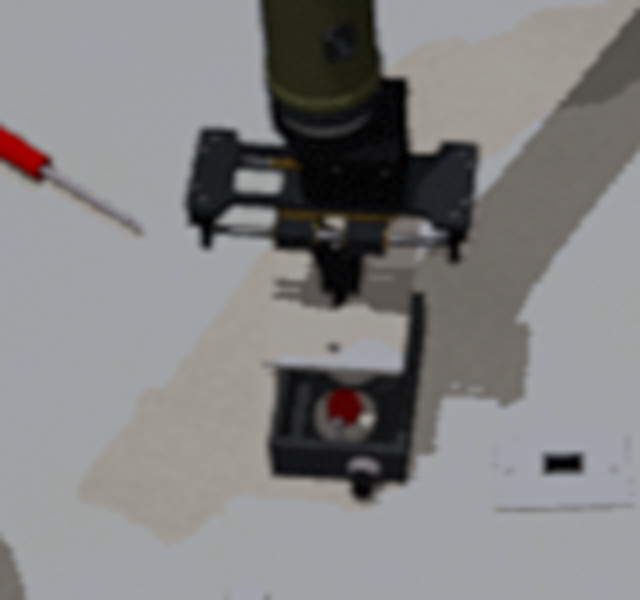

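The cover is held level above the open box. The red button shows at the box's +x end, about crop (343,405).

Call:
move_arm:
  moves: "0.7 -2 0 0; 1.5 -4 0 0; 1.6 -4.2 0 0; 1.6 -4.2 0 0; 1.6 -4.2 0 0"

```text
time_s: 6.55
eef_pos: [0.5474, 0.046, 0.3205]
tool_rot: [-3.141, 0.0, 0.315]
force: [0.5, -0.3, -1.2]
width: 0.112
grip_force: 30.0
```

Call:
move_arm:
  moves: "1.6 -4.2 0 0; 1.6 -4.2 0 0; 1.6 -4.2 0 0; 1.1 -3.2 0 0; 0.7 -2.17 0 0"

```text
time_s: 7.18
eef_pos: [0.5537, 0.2379, 0.3204]
tool_rot: [-3.14, 0.001, 0.318]
force: [0.6, -0.3, -1.6]
width: 0.109
grip_force: 30.0
```

Call:
move_arm:
  moves: "0 0 0 4; 0 0 0 8; 0 0 0 8; 0 0 0 6; 0 0 0 2.2"

```text
time_s: 7.8
eef_pos: [0.5544, 0.2355, 0.3203]
tool_rot: [-3.142, 0.001, -0.178]
force: [0.2, 0.3, -1.3]
width: 0.116
grip_force: 30.0
```

Call:
move_arm:
  moves: "0 0 2 0; 0 0 2 0; 0 0 1 0; 0 0 0 0; 0 0 0 0"

```text
time_s: 8.43
eef_pos: [0.5557, 0.2342, 0.2711]
tool_rot: [-3.141, -0.001, -0.179]
force: [0.1, -0.2, -1.6]
width: 0.113
grip_force: 30.0
```

```bash
python3 go.py .555 .234 .1965 -10.2
python3 - <<'E'
from h import *
p,d=grab_frame("scene")
a=cv2.resize(p[170:330,320:490,::-1],(640,600),interpolation=cv2.INTER_CUBIC)
cv2.imwrite("pics/g3.png",a)
E
```

```text
8.425 [0.5557 0.2342 0.2711] [-3.1411e+00 -5.0000e-04 -1.7860e-01] delta [-0.07  0.03  7.46] turn -0.03
```

View pics/g3.png

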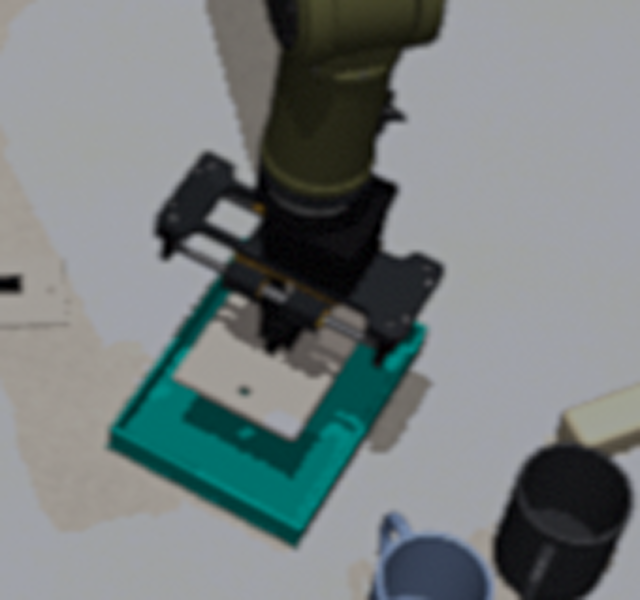

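The cover is held over the tray interior and lined up with its walls, well clear of them.

Call:
move_arm:
  moves: "0 0 2 0; 0 0 2 0; 0 0 1.8 0; 0 0 1 0; 0 0 0.3 0"

```text
time_s: 9.1
eef_pos: [0.5551, 0.234, 0.1986]
tool_rot: [3.141, 0.001, -0.178]
force: [-0.5, 0.6, -1.5]
width: 0.111
grip_force: 30.0
```

Call:
move_arm:
  moves: "0 0 0.1 0; 0 0 0.1 0; 0 0 0.1 0; 0 0 0.05 0; 0 0 0 0"

```text
time_s: 9.72
eef_pos: [0.5554, 0.234, 0.1963]
tool_rot: [3.142, -0.0, -0.179]
force: [-0.1, 0.6, -1.0]
width: 0.108
grip_force: 30.0
```

Call:
move_arm:
  moves: "0 0 0.05 0; 0 0 0.05 0; 0 0 0.05 0; 0 0 0 0; 0 0 0 0"

```text
time_s: 10.35
eef_pos: [0.5554, 0.2341, 0.1958]
tool_rot: [3.141, -0.0, -0.179]
force: [-3.1, -1.6, 7.1]
width: 0.112
grip_force: 30.0
```

Call:
move_arm:
  moves: "0 0 0 0; 0 0 0 0; 0 0 0 0; 0 0 0 0; 0 0 0 0"
  claw: 130

```text
time_s: 10.98
eef_pos: [0.5554, 0.234, 0.1946]
tool_rot: [3.141, 0.0, -0.179]
force: [-0.7, 0.1, 0.6]
width: 0.48
grip_force: 0.0
```

Call:
move_arm:
  moves: "0 0 -0.5 0; 0 0 -2 0; 0 0 -3 0; 0 0 -4 0; 0 0 -3 0"

```text
time_s: 11.6
eef_pos: [0.5555, 0.2345, 0.3233]
tool_rot: [-3.14, -0.003, -0.178]
force: [0.1, 0.2, -0.1]
width: 0.493
grip_force: 0.0
```

Call:
move_arm:
  moves: "-1 4 0 0; -1.5 5.5 0 0; -1.5 5.5 0 0; -1.5 5.5 0 0; 0 0 0 0"
  claw: 255

```text
time_s: 12.22
eef_pos: [0.4636, 0.0382, 0.321]
tool_rot: [3.139, -0.002, -0.186]
force: [0.3, 0.9, -1.1]
width: 0.04
grip_force: 0.0
```

Run:
```python
from h import *
s=state();print(s["eef_pos"],s["force"])
for n in("top","scene"):
    p,d=grab_frame(n);np.savez(f"pics/{n}4.npz",p=p,d=d);X=pts(n,d)
    hs=cv2.cvtColor(p,cv2.COLOR_RGB2HSV);R=np.zeros((480,640),bool)
    (u0,v0)=map(int,proj(n,(.539,-.156,.03)));R[v0-45:v0+45,u0-45:u0+45]=1
    H=hs[...,0];S=hs[...,1];V=hs[...,2]
    for nm,m in(("red",((H<8)|(H>172))&(S>130)),("blue",(H>100)&(H<130)&(S>130))):
        m=m&R&(V>50)
        if m.sum()<3: print(n,nm,"none");continue
        m=biggest(m);q=np.array([ray(n,u,v,.034) for v,u in np.argwhere(m)])
        print(n,nm,m.sum(),"mean",q.mean(0),"circ",cv2.minEnclosingCircle((q[:,:2]*1000).astype(np.float32)),"z",np.median(X[m][:,2]),X[m].mean(0))
    c=cv2.resize(p[v0-60:v0+60,u0-40:u0+40,::-1],(390,585),interpolation=cv2.INTER_CUBIC)
    a=c if n=="top" else np.hstack([a,c])
    (u0,v0)=map(int,proj(n,(.555,.234,.03)))
    c=cv2.resize(p[v0-60:v0+60,u0-60:u0+60,::-1],(390,390),interpolation=cv2.INTER_CUBIC)
    b=c if n=="top" else np.hstack([b,c])
cv2.imwrite("pics/g4.png",a);cv2.imwrite("pics/g5.png",b)
```

```text
[0.46363557 0.03815791 0.32100037] [ 0.33223832  0.88614134 -1.1440001 ]
top red 58 mean [ 0.56416476 -0.1474115   0.034     ] circ ((564.3616943359375, -146.7440948486328), 12.8121919631958) z 0.0346477358714492 [ 0.5641175  -0.14738267  0.03425246]
top blue 55 mean [ 0.51129989 -0.16475781  0.034     ] circ ((511.8126220703125, -164.37925720214844), 11.9988374710083) z 0.034151751393584506 [ 0.51131691 -0.16476918  0.03389683]
scene red 57 mean [ 0.56511934 -0.14722381  0.034     ] circ ((565.7625122070312, -147.49203491210938), 15.573965072631836) z 0.03396510942149655 [ 0.58087778 -0.13841496  0.05763514]
scene blue 58 mean [ 0.51243187 -0.16445733  0.034     ] circ ((512.9381713867188, -165.19569396972656), 16.104631423950195) z 0.03323760988123092 [ 0.51101469 -0.16522041  0.03198228]
```

View pics/g4.png

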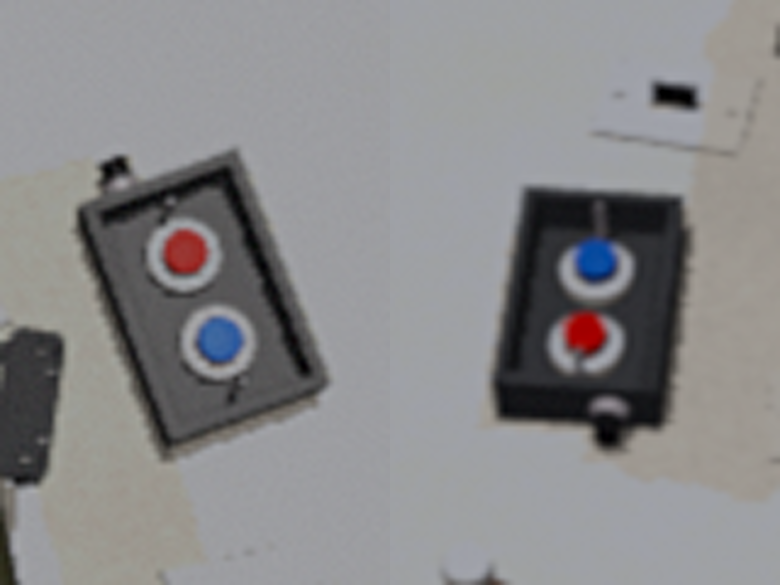

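View pics/g5.png

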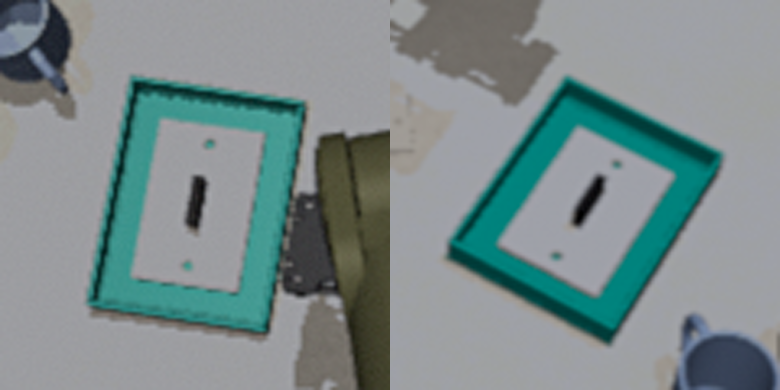

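Both views show the cover lying flat in the tray with its rib up. The box is open, with red at (0.5646, -0.1474) and blue on the -x side.

Call:
move_arm:
  moves: "0 0 0 -4; 0 0 0 -8; 0 0 0 -8; 0 0 0 -6; 0 0 0 -2.3"

```text
time_s: 12.95
eef_pos: [0.4655, 0.0443, 0.3204]
tool_rot: [-3.141, -0.001, 0.321]
force: [-0.1, 0.5, 1.2]
width: 0.008
grip_force: 0.0
```

Call:
move_arm:
  moves: "0 0 0 0; 0 0 0 0; 0 0 0 0; 0 0 0 0; 0 0 0 0"

```text
time_s: 13.58
eef_pos: [0.4649, 0.0421, 0.3197]
tool_rot: [3.142, 0.0, 0.315]
force: [0.5, -1.5, 0.2]
width: 0.006
grip_force: 0.0
```

```bash
python3 go.py .5646 -.1474 .25 18.05
```

```text
13.575 [0.4649 0.0421 0.3197] [3.1415 0.     0.3152] delta [ 3.61 21.1   6.98] turn 0.01
```

Call:
move_arm:
  moves: "0.6 4 0 0; 0.8 4.5 0 0; 0.8 4.5 0 0; 0.8 4.5 0 0; 0.6 3.6 0 0"

```text
time_s: 14.2
eef_pos: [0.5651, -0.1495, 0.3195]
tool_rot: [3.141, 0.0, 0.314]
force: [-0.8, 0.5, 0.3]
width: 0.008
grip_force: 0.0
```

Call:
move_arm:
  moves: "0 0 2 0; 0 0 3 0; 0 0 2 0; 0 0 0 0; 0 0 0 0"

```text
time_s: 14.82
eef_pos: [0.565, -0.1473, 0.2507]
tool_rot: [3.141, -0.001, 0.315]
force: [-1.3, 0.1, 0.4]
width: 0.003
grip_force: 0.0
```

```bash
python3 go.py .5646 -.1474 .208 18.05
```

```text
14.825 [ 0.565  -0.1473  0.2507] [ 3.1407e+00 -1.3000e-03  3.1550e-01] delta [-0.05 -0.01  4.27] turn 0.03
```

Call:
move_arm:
  moves: "0 0 1.5 0; 0 0 1 0; 0 0 0.5 0; 0 0 0.3 0; 0 0 0 0"

```text
time_s: 15.45
eef_pos: [0.5645, -0.1473, 0.2168]
tool_rot: [-3.141, 0.0, 0.315]
force: [-0.6, -0.1, -0.1]
width: 0.002
grip_force: 0.0
```

Call:
move_arm:
  moves: "0 0 0.2 0; 0 0 0.2 0; 0 0 0.2 0; 0 0 0 0; 0 0 0 0"

```text
time_s: 16.08
eef_pos: [0.5647, -0.1473, 0.2115]
tool_rot: [3.141, -0.0, 0.315]
force: [-2.7, 0.6, 7.3]
width: 0.008
grip_force: 3.3
```

Call:
move_arm:
  moves: "0 0 0.15 0; 0 0 0.15 0; 0 0 0.1 0; 0 0 0 0; 0 0 0 0"

```text
time_s: 16.7
eef_pos: [0.5648, -0.1473, 0.2086]
tool_rot: [3.141, -0.0, 0.315]
force: [-5.0, 1.2, 13.1]
width: 0.004
grip_force: 6.6
```

Call:
move_arm:
  moves: "0 0 0.1 0; 0 0 0.05 0; 0 0 0 0; 0 0 0 0; 0 0 0 0"

```text
time_s: 17.32
eef_pos: [0.5649, -0.1472, 0.2085]
tool_rot: [3.14, -0.0, 0.315]
force: [-8.5, 1.8, 21.5]
width: 0.005
grip_force: 10.8
```

Call:
move_arm:
  moves: "-0.05 0 0 0; -0.05 0 0 0; 0 0 0 0; 0 0 0 0; 0 0 0 0"

```text
time_s: 17.95
eef_pos: [0.5645, -0.1473, 0.2085]
tool_rot: [3.14, -0.002, 0.316]
force: [-6.2, 2.5, 19.4]
width: 0.003
grip_force: 9.9
```

Call:
move_arm:
  moves: "0 0 0 0; 0 0 0 0; 0 0 0 0; 0 0 0 0; 0 0 0 0"

```text
time_s: 18.58
eef_pos: [0.5645, -0.1473, 0.2085]
tool_rot: [3.14, -0.002, 0.316]
force: [-5.8, 2.2, 20.2]
width: -0.003
grip_force: 9.9
```

The push is steady at about 20 N against the stop, with the button held down, so I'm handing in.

```bash
python3 -c "
from station import bot
print(bot.finish_job())"
```

```text
the job is handed in; nothing more can be done
None
```

The cover plate lies flat and rib up in the teal tray, and the job was handed in with the red reset button pressed to its stop and held at about 20 N. The blue button and the other things on the counter were not touched.

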